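# Set two pattern rollers in their photo cradles and shoot them

### The job

The thin pattern roller was left in the wide sloping cradle: move it to the narrow cradle first, then lay the thick roller from the bench in the wide cradle; settle each in both V-notches with its lower end touching the foot stop, and hold it still there for a moment before you let go. Then photograph them with the shutter release: press its button to the halfway stop, wait there about a second, then press it fully down and let it come up. Leave the other things on the bench where they are.

Things in the scene. Friction and masses are not known exactly. Their poses are not given: they have to be found in the camera images.
- thin_roller: Thin turned wooden roller, a plain cylinder 24 mm in diameter, 120 mm long, 50 g, with fine cut rings near its ends (both ends alike). Origin at its middle, on the axis; x runs along the axis. At the start it lies loose in the wide cradle, leaning 25 degrees with the cradle against that cradle's foot stop.
- thick_roller: Thick turned wooden roller, a plain cylinder 44 mm in diameter, 120 mm long, 130 g, with fine cut rings near its ends (both ends alike). Origin at its middle, on the axis; x runs along the axis. At the start it lies on the bench, to the left or right of the photo stand, and can roll.
- narrow_cradle_seat (a point): Where the thin roller's middle comes to lie in the narrow cradle. x points up the slope along the groove (25 degrees above level, away from the robot), y across it, z square off the bed, leaning 25 degrees from vertical towards the robot.
- narrow_cradle: Narrow cradle, fixed on the stand's board: sloping aluminium bed 136 x 44 mm, 50 mm below the seat along its z. Two steel supports 12 mm thick, with 90-degree V-notches for the 24 mm roller (28 mm over the arms, which end 3 mm below the roller's axis), stand at x = -42 and +42 mm of the seat; between them is a 72 mm gap for fingers. Origin under its middle, upright.
- wide_cradle_seat (a point): Where the thick roller's middle comes to lie in the wide cradle; same axes as the other seat. The thin roller, as found here, has its axis 14 mm nearer the bed (z = -14 mm). In both cradles the foot stop is a 34 mm wide plate at the low end, its face at x = -60 mm, up to 4 mm above seat level. A roller may stick in the V: push it down the slope, a few newtons.
- wide_cradle: Wide cradle, fixed: laid out like the narrow one (bed 136 x 62 mm, 50 mm below the seat, supports at x = -42 and +42 mm, 72 mm gap, foot stop), but its V-notches are for the 44 mm roller, 57 mm over the arms. The cradles stand side by side, 120 mm apart centre to centre; which is on the left varies. Origin under its middle, upright.
- stand: Photo stand, fixed: ply board 260 x 250 x 12 mm, from 110 mm before to 150 mm behind the origin, which is on the bench midway between the cradles. 125 mm behind it stands a post 330 mm high; its boom carries a small black camera 75 mm wide, its middle 68 mm behind the origin, lens down to 255 mm height. x points to the post, y to the left.
- release_top (a point): Middle of the top of the round white button (28 mm in diameter) of the shutter release, 54 mm above the bench when up; it presses straight down. The fixed grey housing under it is 75 x 60 mm, 36 mm high with a 3 mm collar, and stands on the side of the photo stand where the thick roller is not.
- release_first (a joint): First stage of the button, in m, 0 up to 0.004 at the halfway stop; soft spring, 0.7 N to 2.5 N.
- release_second (a joint): Second stage, in m, 0 to 0.004 fully down; it begins only after the halfway stop and needs 7 N to begin, 10 N when fully down. The button's whole travel is 8 mm, and it springs back up.
- blank: Cast plaster blank 40 x 55 x 16 mm on the bench beyond the thick roller, a bystander, origin under its middle.
- scrap_wrench: Small open-ended wrench, 105 x 23 x 6 mm, flat on the bench near the release, a bystander, origin under its middle, long along y.
- clay_rib: Wooden kidney rib 52 x 100 x 9 mm, flat on the bench just left of the stand, a bystander, origin under its middle.
- dropper_bottle: Small brown dropper bottle, 33 mm in diameter, 102 mm high, standing loose on a back corner of the stand's board, a bystander, origin under its middle.
- stick_bottle: Cut-open white bottle with stirring sticks, about 63 mm across and 208 mm high, fixed, behind the release or the roller, origin under its middle.
- oil_bottle: Milky round bottle, 87 mm in diameter and 200 mm high, fixed, on the other side of the stand from the stick bottle, origin under its middle.
Mind the look-alikes: they are no part of the job. What is shaped like the thick_roller but pink or yellow is not meant.

How it is judged:
On the way, in this order (a step that is already met when the one before it is completed fails the run):
1. the thin roller lies home in the narrow cradle, at rest and still held (x of thin_roller in the frame of narrow_cradle_seat between -0.005 and 0.006 m and y of thin_roller in the frame of narrow_cradle_seat between -0.0035 and 0.0035 m and z of thin_roller in the frame of narrow_cradle_seat between -0.0035 and 0.0035 m and angle between the x axis of thin_roller and the x axis of narrow_cradle_seat, either way round below 0.07 rad and contact force between the fingers and thin_roller above 0.5 N and linear speed of thin_roller below 0.02 m/s), for 0.2 s.
2. the thick roller lies home in the wide cradle, at rest and still held (x of thick_roller in the frame of wide_cradle_seat between -0.005 and 0.006 m and y of thick_roller in the frame of wide_cradle_seat between -0.0035 and 0.0035 m and z of thick_roller in the frame of wide_cradle_seat between -0.0035 and 0.0035 m and angle between the x axis of thick_roller and the x axis of wide_cradle_seat, either way round below 0.07 rad and x of thin_roller in the frame of narrow_cradle_seat between -0.005 and 0.006 m and y of thin_roller in the frame of narrow_cradle_seat between -0.0035 and 0.0035 m and z of thin_roller in the frame of narrow_cradle_seat between -0.0035 and 0.0035 m and angle between the x axis of thin_roller and the x axis of narrow_cradle_seat, either way round below 0.07 rad and contact force between the fingers and thick_roller above 0.5 N and linear speed of thick_roller below 0.02 m/s), for 0.2 s.
3. with both rollers home the button is kept at its halfway stop for half a second (x of thick_roller in the frame of wide_cradle_seat between -0.005 and 0.006 m and y of thick_roller in the frame of wide_cradle_seat between -0.0035 and 0.0035 m and z of thick_roller in the frame of wide_cradle_seat between -0.0035 and 0.0035 m and angle between the x axis of thick_roller and the x axis of wide_cradle_seat, either way round below 0.07 rad and x of thin_roller in the frame of narrow_cradle_seat between -0.005 and 0.006 m and y of thin_roller in the frame of narrow_cradle_seat between -0.0035 and 0.0035 m and z of thin_roller in the frame of narrow_cradle_seat between -0.0035 and 0.0035 m and angle between the x axis of thin_roller and the x axis of narrow_cradle_seat, either way round below 0.07 rad and value of joint release_first above 0.003 m and value of joint release_second below 0.0012 m), for 0.5 s.
4. the button is pressed fully down (value of joint release_second above 0.003 m), for 0.05 s.
At the end, for the whole second after the job is handed in: The thin roller lies in the narrow cradle and the thick one in the wide cradle, each with its middle within 5 mm of its seat along the groove (6 mm on the upper side), 3.5 mm across and in height, its axis within 4 degrees of the groove, at rest; the release button is up again (x of thin_roller in the frame of narrow_cradle_seat between -0.005 and 0.006 m and y of thin_roller in the frame of narrow_cradle_seat between -0.0035 and 0.0035 m and z of thin_roller in the frame of narrow_cradle_seat between -0.0035 and 0.0035 m and angle between the x axis of thin_roller and the x axis of narrow_cradle_seat, either way round below 0.07 rad and x of thick_roller in the frame of wide_cradle_seat between -0.005 and 0.006 m and y of thick_roller in the frame of wide_cradle_seat between -0.0035 and 0.0035 m and z of thick_roller in the frame of wide_cradle_seat between -0.0035 and 0.0035 m and angle between the x axis of thick_roller and the x axis of wide_cradle_seat, either way round below 0.07 rad and linear speed of each of thin_roller, thick_roller below 0.02 m/s and value of joint release_first below 0.0015 m and value of joint release_second below 0.0012 m); the robot touches nothing.
It fails at once if the button is pressed fully before both rollers lie home (value of joint release_second above 0.003 m and not ((x of thin_roller in the frame of narrow_cradle_seat between -0.005 and 0.006 m and y of thin_roller in the frame of narrow_cradle_seat between -0.0035 and 0.0035 m and z of thin_roller in the frame of narrow_cradle_seat between -0.0035 and 0.0035 m and angle between the x axis of thin_roller and the x axis of narrow_cradle_seat, either way round below 0.07 rad) and (x of thick_roller in the frame of wide_cradle_seat between -0.005 and 0.006 m and y of thick_roller in the frame of wide_cradle_seat between -0.0035 and 0.0035 m and z of thick_roller in the frame of wide_cradle_seat between -0.0035 and 0.0035 m and angle between the x axis of thick_roller and the x axis of wide_cradle_seat, either way round below 0.07 rad))).
It fails at once if a loose bystander (plaster blank, wrench, rib, dropper bottle) is moved by more than 25 mm (distance of any of blank, scrap_wrench, clay_rib, dropper_bottle from where it was at the start of the episode above 0.025 m).
It also fails if it takes over 70 s, if anything falls off the work surface, if the arm or the gripper's body presses on something with over 40 N, if the wrist force passes 120 N, or if a joint passes its speed limit or range.

### The arm

A 6-joint arm with a two-finger parallel gripper is mounted at the origin on a cart in front of the work surface, level with it; the furniture and walls round the work are solid. World frame = base frame: x ahead of the robot, y to its left, z up, the work surface at z = 0. Lengths are in m, angles in rad, forces in N, time in s.
With the tool pointing down it reaches from about 0.35 to 0.775 m from the base axis. Payload 7.3 kg.
Tool frame: the origin (TCP) lies between the finger pads; the fingertips stand 11 mm ahead of it and the grasp point (between the pads) lies 8 mm behind it; z points along the fingers, y is the direction in which the jaws open and shut (so a half turn about z gives the same grasp; the last joint's range is limited). The gripper opens to 92 mm and grips with 3 to 60 N. Pads are 19 mm wide; open, the fingers measure 130 mm over their backs; the gripper's body (75 mm by 190 mm) begins 47 mm behind the grasp point.
Start: joints at [-1.453, 0.342, 1.524, -0, 1.275, -0.146], TCP at [0.137, -0.507, 0.238] pointing down, gripper open.
Joint ranges: [-2.53, 2.53], [-0.77, 2.02], [0.04, 2.7], [-1, 4.14], [0.28, 2.66], [-3.11, 3.11]. Speed limits (rad/s): [2.57, 2.57, 3.14, 3.14, 3.14, 3.14].

### API

Orientations are given as a rotation vector (axis times angle).
In Python, from plant import ctrl, cams gives the robot as it stands.
- The arm moves only by the shell command python3 -m pendant 'ROWS' [OPENING]. ROWS is JSON, a list of rows, each a list of 2 entries, a list of its own where there are three numbers: the shift along the tool's x, y, z as a fraction of full scale, then the turn about the tool's z as a fraction of full scale. In form: [[[dx, dy, dz], roll], ...]. A call has 1 to 5 rows; each row shifts and turns the commanded pose from where the row before left it, along the tool's axes as they then stand; what a row does not reach is not made up. Full scale, the value 1, is 0.03 m for a shift and 4 degrees for a turn. A row lasts 1/12 s, in which the tool goes at most 41.7 mm and 7.16 degrees, less where a joint would pass 70% of its speed; a pose out of reach is approached as far as the arm can. A call with a number of a shift or a turn outside -1 to 1 is refused whole. A call with a gripper value outside its range is refused whole. OPENING is the opening, from -1 (shut) to 1 (fully open), so that 0 is half open, set as the call begins (- or left out, the last holds). The fingers move at their own pace and stop on an object; the grip force is fixed at half the most. Time passes only in rows, so rows that do not move let the fingers close. It gives the time, the measured TCP pose, the force and the opening at its end, in the units of the state.
- ctrl.sense(): the state, without advancing time (a new reading comes with each control period).
- cams.read_camera(name): name is "scene" or "top" or "wrist"; returns the picture (400x640x3 uint8, blue, green, red); there is no depth.
- cams.camera_model(name): a dict with "fovy" (degrees; the focal length in pixels is half the picture's height over the tangent of half this angle, whatever the lens; pixels are square), "cx", "cy" (the principal point, pixels), "extrinsics" (4x4, takes a point from camera to world coordinates). Camera axes: x right, y down, z forward; pixel columns grow to the right and rows downward; lengths in m; the calibration is good to about 2 mm. The wrist camera is an equidistant fisheye: a pixel r from the principal point sees the ray r / f radians off the axis. A picture is of the moment at which its call begins: read the wrist's pose just before it. camera_model takes no time and is no camera call; for the wrist camera it gives the pose at the moment of the call.
- ctrl.job_done(): hands the job in, once; it reports no verdict.
The state is a dict: "time": time; "joint_pos": joint angles; "qvel": joint speeds; "tau": joint torques, N m; "tool_pos": TCP position; "tcp_rot": TCP orientation; "force": force on the tool from outside, world axes, zero at the start; "wrist_torque": the same for the moment, N m; "gripper_width": opening from 0.0 (shut) to 1.0 (fully open).
Only numpy, scipy, OpenCV 4.12 (cv2) and the standard library are available. Lean on these libraries where they do the work, as an engineer would, in place of code of your own. Each camera call takes 0.05 s, during which the arm holds its last target. There are 200 camera calls.

## Working session

There is one attempt and no reset: what is moved stays moved. The work goes in short steps, Python scripts to look and compute and a shell command to move; the robot and the scene stay as the last step left them, time stands still between calls to the robot, and variables do not carry over. Pictures are saved under pics/ and viewed, about 8 in all and at most 12, crops included, and the job is handed in when it is done.

```bash
ls; mkdir -p pics; python3 - <<'E'
from plant import ctrl,cams
import cv2,numpy as np
print(ctrl.sense())
for n in ("scene","top"):
    m=cams.camera_model(n);print(n,m)
    cv2.imwrite(f"pics/{n}0.png",cams.read_camera(n))
E
```

```text
pics
{'time': 0.0, 'joint_pos': array([-1.45301324e+00,  3.42719327e-01,  1.52502099e+00, -8.20152553e-06,
        1.27537378e+00, -1.46035963e-01]), 'qvel': array([ 0.00079638, -0.00076291, -0.00082479, -0.00136973,  0.00021974,
       -0.00067971]), 'tau': array([-4.38348679e-04, -4.31243920e+01, -2.44222856e+01,  7.18801282e-02,
        5.60044439e-02, -1.52467323e-04]), 'tool_pos': array([ 0.13685905, -0.5064485 ,  0.23704532]), 'tcp_rot': array([-3.11279153e+00, -4.13008877e-01, -2.14282613e-05]), 'force': array([ 0.25177748,  0.50572772, -0.88203467]), 'wrist_torque': array([-0.05873341, -0.01020864, -0.01876805]), 'gripper_width': 0.9990694253023948}
scene {'fovy': 50.49192151974696, 'cx': 314.3183518411831, 'cy': 199.86816732515504, 'extrinsics': array([[-0.71963698, -0.4204977 ,  0.55254348, -0.20086353],
       [-0.69427117,  0.4477896 , -0.56344654,  0.77127073],
       [-0.01049525, -0.78909198, -0.61418539,  0.92341223],
       [ 0.        ,  0.        ,  0.        ,  1.        ]])}
top {'fovy': 42.11587432658312, 'cx': 315.79039904680553, 'cy': 199.69778667121287, 'extrinsics': array([[ 0.31717879, -0.92436823,  0.21199289,  0.17716058],
       [-0.94834851, -0.30779916,  0.07677744, -0.14327899],
       [-0.00571939, -0.22539532, -0.9742506 ,  1.81715159],
       [ 0.        ,  0.        ,  0.        ,  1.        ]])}
```

View pics/scene0.png

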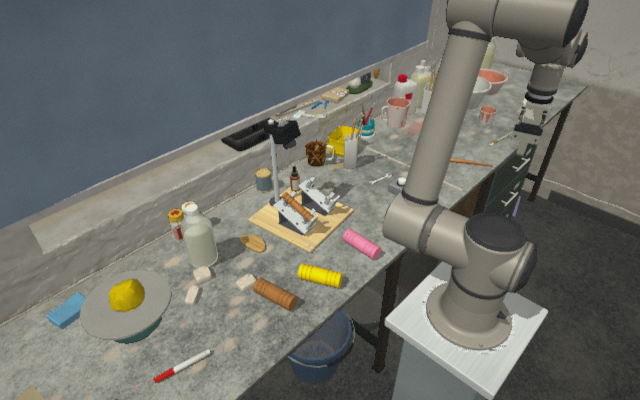

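View pics/top0.png

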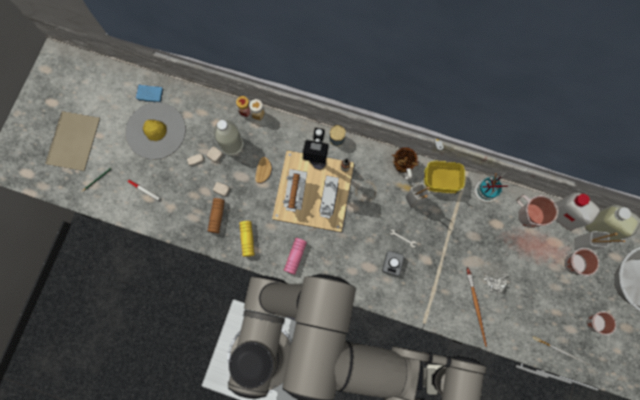

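```bash
cat > h.py <<'E'
from plant import ctrl,cams
import cv2,numpy as np
from scipy.spatial.transform import Rotation as R
def ray(m,u,v):
    f=200/np.tan(np.radians(m["fovy"])/2); d=np.array([u-m["cx"],v-m["cy"]])/f
    if m.get("fish"):
        r=np.hypot(*d); s=np.sin(r)/r if r>1e-9 else 1
        c=np.array([d[0]*s,d[1]*s,np.cos(r)])
    else: c=np.array([d[0],d[1],1.])
    E=m["extrinsics"]; return E[:3,3],E[:3,:3]@(c/np.linalg.norm(c))
def onz(m,u,v,z):
    o,d=ray(m,u,v); return o+d*(z-o[2])/d[2]
def tri(m1,p1,m2,p2):
    o1,d1=ray(m1,*p1);o2,d2=ray(m2,*p2)
    t=np.linalg.lstsq(np.c_[d1,-d2],o2-o1,rcond=None)[0]
    a,b=o1+d1*t[0],o2+d2*t[1]; return (a+b)/2,np.linalg.norm(a-b)
def proj(m,P):
    E=m["extrinsics"];c=E[:3,:3].T@(np.asarray(P,float)-E[:3,3]);f=200/np.tan(np.radians(m["fovy"])/2)
    if m.get("fish"):
        n=np.hypot(c[0],c[1]);k=np.arctan2(n,c[2])/max(n,1e-9)
    else:k=1/c[2]
    return np.array([m["cx"]+f*c[0]*k,m["cy"]+f*c[1]*k])
def snap(n,name):
    m=cams.camera_model(n); m["fish"]=n=="wrist"
    im=cams.read_camera(n); cv2.imwrite("pics/%s.png"%name,im); return m,im
def yaw(s):  # tool x heading, and tool R
    T=R.from_rotvec(s["tcp_rot"]).as_matrix(); return T,np.degrees(np.arctan2(T[1,0],T[0,0]))
def go(target,heading=None):
    """distance to go, tool-axis full-scale units; heading = wanted world angle of tool x, deg"""
    s=ctrl.sense();T,a=yaw(s);d=T.T@(np.array(target)-s["tool_pos"])/0.03
    r=None
    if heading is not None: r=-(((heading-a+90)%180)-90)/4
    print("tcp",s["tool_pos"].round(4),"head",round(a,2),"rows xyz",d.round(2),"roll",r,"t",s["time"])
E
python3 - <<'E'
from h import *
m=cams.camera_model("top");im=cv2.imread("pics/top0.png");h=cv2.cvtColor(im,cv2.COLOR_BGR2HSV)
for n,lo,hi,roi,z in (("board",(12,60,120),(28,190,255),(265,145,360,240),.012),("thick",(3,100,60),(16,255,230),(195,190,232,245),.022),("thin",(3,100,50),(16,255,230),(280,160,310,220),.09)):
    x0,y0,x1,y1=roi;k=np.zeros(h.shape[:2],np.uint8);k[y0:y1,x0:x1]=cv2.inRange(h,lo,hi)[y0:y1,x0:x1]
    p=np.argwhere(k)[:,::-1].astype(np.float32);r=cv2.minAreaRect(p);b=cv2.boxPoints(r);print(n,len(p),r);print(np.array([onz(m,*q,z) for q in b]).round(3),onz(m,*r[0],z).round(3))
print("btn",onz(m,393,261,.054)); print("wrench",onz(m,402,239,0),"blank",onz(m,221,189,.016),"rib",onz(m,263,170,0),"stick",onz(m,365,205,0),"oil",onz(m,230,148,0),"pink",onz(m,295,254,.022),"yel",onz(m,247,238,.022),'narrow',onz(m,329,195,.09),'cam',onz(m,316,150,.27),'dropper',onz(m,346,165,.1))
E
```

```text
board 3462 ((304.1080017089844, 189.156005859375), (88.45884704589844, 70.9280776977539), 10.304845809936523)
[[ 0.444  0.187  0.012]
 [ 0.703  0.232  0.012]
 [ 0.746 -0.088  0.012]
 [ 0.488 -0.123  0.012]] [0.594 0.051 0.012]
thick 376 ((215.86485290527344, 215.310791015625), (11.343530654907227, 33.86619186401367), 9.462322235107422)
[[0.341 0.322 0.022]
 [0.459 0.347 0.022]
 [0.466 0.307 0.022]
 [0.347 0.283 0.022]] [0.403 0.315 0.022]
thin 163 ((293.4864807128906, 190.58108520507812), (5.096368312835693, 33.53739547729492), 9.462322235107422)
[[0.5   0.074 0.09 ]
 [0.617 0.094 0.09 ]
 [0.619 0.077 0.09 ]
 [0.503 0.057 0.09 ]] [0.559 0.076 0.09 ]
btn [ 0.44127061 -0.32018881  0.054     ]
wrench [ 0.53371108 -0.33356043  0.        ] blank [0.49915185 0.33310455 0.016     ] rib [6.17094769e-01 2.17497961e-01 2.22044605e-16] stick [ 0.60974887 -0.17341771  0.        ] oil [0.65798806 0.36130564 0.        ] pink [0.36190806 0.00528291 0.022     ] yel [0.36178487 0.18247883 0.022     ] narrow [ 0.58288945 -0.0447956   0.09      ] cam [0.66526425 0.02860889 0.27      ] dropper [ 0.70004853 -0.06778668  0.1       ]
```

```bash
python3 - <<'E'
from h import *
go((0.37,-0.27,0.25),9);go((0.47,0.03,0.27),9)
E
```

```text
tcp [ 0.1369 -0.5065  0.2371] head 15.11 rows xyz [ 9.56 -5.59 -0.42] roll 1.528362929250278 t 0.1
tcp [ 0.1369 -0.5065  0.2371] head 15.11 rows xyz [ 15.38 -14.37  -1.07] roll 1.528362929250278 t 0.1
```

```bash
python3 -m pendant '[[[0.9,-0.54,-0.04],0],[[0.9,-0.54,-0.04],0],[[0.9,-0.54,-0.04],0],[[0.9,-0.54,-0.04],0],[[0.9,-0.54,-0.04],0]]' 1
python3 -m pendant '[[[0.9,-0.54,-0.04],0],[[0.9,-0.54,-0.04],0],[[0.9,-0.54,-0.04],0],[[0.9,-0.54,-0.04],0.8],[[0.9,-0.54,-0.04],0.7]]'
python3 -m pendant '[[[0,0,0],0],[[0,0,0],0]]'
python3 - <<'E'
from h import *
m,im=snap("wrist","w1");print(m);go((0.47,0.03,0.27),9)
E
```

```text
time: 0.52
tool_pos: [0.2468, -0.3921, 0.2434]
tcp_rot: [-3.114, -0.412, 0.0]
force: [0.2, 0.0, 0.7]
gripper_width: 1.001
time: 0.93
tool_pos: [0.3572, -0.2797, 0.2496]
tcp_rot: [-3.132, -0.246, 0.001]
force: [0.3, -0.1, -0.7]
gripper_width: 1.004
time: 1.1
tool_pos: [0.3572, -0.2802, 0.2495]
tcp_rot: [-3.131, -0.256, 0.001]
force: [-0.9, 0.6, -0.3]
gripper_width: 0.998
{'fovy': 65.70646984690485, 'cx': 323.8685673388971, 'cy': 199.02956521701827, 'extrinsics': array([[ 1.62160839e-01, -9.49095884e-01, -2.70038635e-01,
         4.31277603e-01],
       [-9.86764297e-01, -1.56050726e-01, -4.40952620e-02,
        -2.67721499e-01],
       [-2.89093447e-04,  2.73615008e-01, -9.61839250e-01,
         3.95688424e-01],
       [ 0.00000000e+00,  0.00000000e+00,  0.00000000e+00,
         1.00000000e+00]]), 'fish': True}
tcp [ 0.3565 -0.281   0.2495] head 9.25 rows xyz [ 5.4  -9.63 -0.69] roll 0.06187558020169348 t 1.15
```

View pics/w1.png

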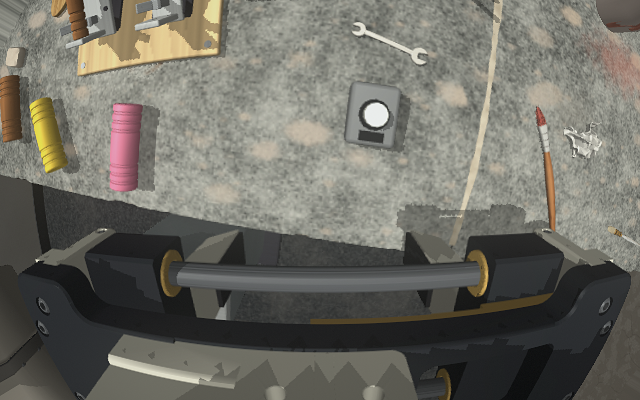

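```bash
python3 -m pendant '[[[0.5,-0.97,-0.1],0],[[0.5,-0.97,-0.1],0],[[0.5,-0.97,-0.1],0],[[0.5,-0.97,-0.1],0],[[0.5,-0.97,-0.1],0]]'
python3 -m pendant '[[[0.5,-0.97,-0.1],0],[[0.5,-0.97,-0.1],0],[[0.5,-0.97,-0.1],0],[[0.5,-0.97,-0.1],0],[[0.5,-0.97,-0.1],0]]'
python3 -m pendant '[[[0,0,0],0],[[0,0,0],0]]'
python3 - <<'E'
from h import *
m,im=snap("wrist","w2");np.save("w2.npy",m);mt,it=snap("top","t2")
cv2.imwrite("pics/w2c.png",cv2.resize(im[:270,100:500],None,fx=2,fy=2,interpolation=cv2.INTER_CUBIC))
go((0.47,0.03,0.27),9)
# button from w1
im=cv2.imread("pics/w1.png")
E
```

```text
time: 1.57
tool_pos: [0.4072, -0.1257, 0.2647]
tcp_rot: [3.132, 0.246, -0.001]
force: [0.8, 0.4, -0.4]
gripper_width: 1.0
time: 1.98
tool_pos: [0.4587, 0.0299, 0.2797]
tcp_rot: [3.131, 0.247, -0.0]
force: [1.7, -1.4, 0.0]
gripper_width: 1.001
time: 2.15
tool_pos: [0.4587, 0.0297, 0.2794]
tcp_rot: [3.131, 0.253, -0.001]
force: [-0.2, -0.0, 0.4]
gripper_width: 0.996
tcp [0.4583 0.0284 0.2793] head 9.06 rows xyz [0.4  0.01 0.31] roll 0.0150496944887486 t 2.25
```

View pics/w2c.png

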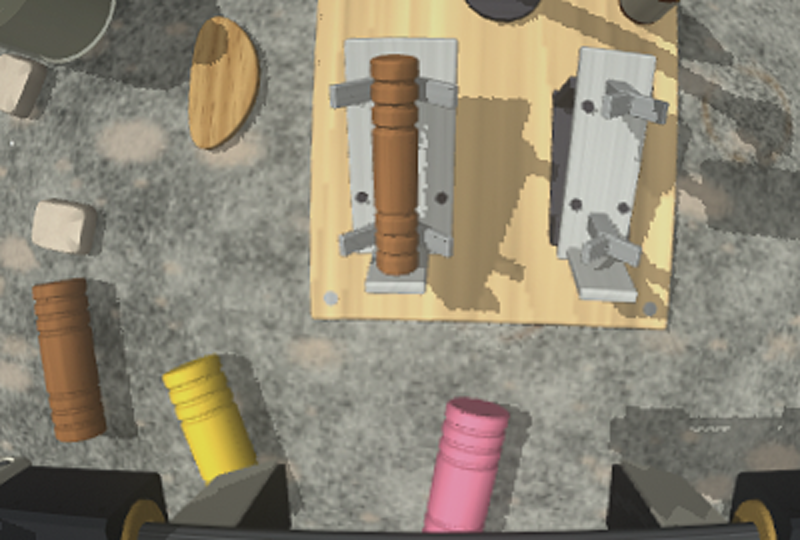

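```bash
cat > fit.py <<'E'
from h import *
from scipy.optimize import least_squares
def Rs(yaw): return R.from_euler("z",yaw).as_matrix()@R.from_euler("y",-np.radians(25)).as_matrix()
def model(p):
    x,y,yaw,h,xo=p; O=np.array([x,y,0]);Z=R.from_euler("z",yaw).as_matrix()
    W=O+Z@[xo,.06,h]; N=O+Z@[xo,-.06,h]; S=Rs(yaw)
    return O,Z,W,N,S
def pts(p):
    O,Z,W,N,S=model(p)
    return np.array([O+Z@[-.11,.125,.012],O+Z@[-.11,-.125,.012],W+S@[.068,.031,-.05],W+S@[.068,-.031,-.05],N+S@[.068,.022,-.05],N+S@[.068,-.022,-.05]])
E
python3 - <<'E'
from fit import *
m=np.load("w2.npy",allow_pickle=True).item()
obs=np.array([(311,318),(667,328),(345,39),(458,39),(581,46),(657,53)])/2+[100,0]
r=least_squares(lambda p:(np.array([proj(m,q) for q in pts(p)])-obs).ravel(),[.56,.02,.15,.09,0])
print(r.x,r.fun.round(2).reshape(-1,2));np.save("fit.npy",r.x)
O,Z,W,N,S=model(r.x)
print("W",W,"N",N,"yawdeg",np.degrees(r.x[2]))
for c in ((-.06,0,-.014),(.06,0,-.014),(.06,0,-.002),(-.06,0,-.002),(0,.012,-.014),(0,-.012,-.014)): print(c,((proj(m,W+S@c)-[100,0])*2).round(0))
for c in ((-.06,.017,.004),(-.06,-.017,.004)): print("stop",((proj(m,W+S@c)-[100,0])*2).round(0),((proj(m,N+S@c)-[100,0])*2).round(0))
# thick ends, button
ml=np.load("w2.npy",allow_pickle=True).item()
for q in ((60,284),(79,437)): print("thick",onz(ml,q[0]/2+100,q[1]/2,.035))
E
```

```text
[ 0.58384345  0.01648235  0.13878646  0.10482709 -0.02384517] [[-0.36  0.07]
 [ 0.96  0.02]
 [-0.34 -0.13]
 [ 0.17 -0.53]
 [-0.15 -0.22]
 [-0.21  0.89]]
W [0.55192708 0.07260665 0.10482709] N [ 0.56852804 -0.0462395   0.10482709] yawdeg 7.951878532432541
(-0.06, 0, -0.014) [399. 269.]
(0.06, 0, -0.014) [395.  62.]
(0.06, 0, -0.002) [393.  66.]
(-0.06, 0, -0.002) [397. 279.]
(0, 0.012, -0.014) [374. 172.]
(0, -0.012, -0.014) [419. 172.]
stop [366. 284.] [581. 290.]
stop [427. 285.] [638. 293.]
thick [0.4627627  0.31471087 0.035     ]
thick [0.34752818 0.29672467 0.035     ]
```

```bash
for i in 1 2 3 4 5 6 7 8; do python3 -m pendant '[[[0,0,0],-1],[[0,0,0],-1],[[0,0,0],-1],[[0,0,0],-1],[[0,0,0],-1]]' >/dev/null; done
python3 -m pendant '[[[0,0,0],-1],[[0,0,0],-1],[[0,0,0],-1],[[0,0,0],-1],[[0,0,0],-0.7]]'
python3 -m pendant '[[[0,0,0],0],[[0,0,0],0]]'
python3 - <<'E'
from fit import *
O,Z,W,N,S=model(np.load("fit.npy"));g=W+S@[0,0,-.014];print(g)
go(g+[0,0,.08-.008],8);go(g-[0,0,.008],8);print(ctrl.sense()["joint_pos"])
E
```

```text
time: 6.0
tool_pos: [0.4582, 0.0277, 0.2795]
tcp_rot: [0.218, -3.134, 0.001]
force: [-0.3, -0.3, 0.3]
gripper_width: 1.001
time: 6.17
tool_pos: [0.4583, 0.0283, 0.2796]
tcp_rot: [0.211, -3.134, 0.0]
force: [0.3, -1.1, 0.3]
gripper_width: 1.002
[0.55778685 0.07342517 0.09213878]
tcp [0.4583 0.0283 0.2796] head -172.31 rows xyz [-3.49  1.05  3.85] roll -0.07670484885733231 t 6.1667
tcp [0.4583 0.0283 0.2796] head -172.31 rows xyz [-3.49  1.05  6.51] roll -0.07670484885733231 t 6.1667
[-1.05171307e-01  1.87922755e-01  1.61769511e+00 -3.54850720e-04
  1.33636781e+00 -1.81015653e+00]
```

```bash
python3 -m pendant '[[[-0.87,0.26,0.96],-0.07],[[-0.87,0.26,0.96],0],[[-0.87,0.26,0.96],0],[[-0.87,0.26,0.96],0],[[0,0,0],0]]'
python3 -m pendant '[[[0,0,0],0],[[0,0,0],0]]'
python3 - <<'E'
from fit import *
O,Z,W,N,S=model(np.load("fit.npy"));g=W+S@[0,0,-.014]
m,im=snap("wrist","w3");np.save("w3.npy",m)
c=cv2.resize(im[:260,140:540],None,fx=2,fy=2,interpolation=cv2.INTER_CUBIC)
for a in ((-.06,0,-.014),(.06,0,-.014),(0,.012,-.014),(0,-.012,-.014),(-.06,.017,.004),(-.06,-.017,.004)):
    q=(proj(m,W+S@a)-[140,0])*2; cv2.drawMarker(c,tuple(int(v) for v in q),(0,255,0),0,14,1)
cv2.imwrite("pics/w3c.png",c)
go(g-[0,0,.008],8)
E
```

```text
time: 6.58
tool_pos: [0.5576, 0.0759, 0.1564]
tcp_rot: [0.221, -3.123, -0.002]
force: [-1.4, -0.0, -0.6]
gripper_width: 0.998
time: 6.75
tool_pos: [0.5574, 0.0747, 0.1649]
tcp_rot: [0.222, -3.134, 0.0]
force: [-0.2, 0.2, 0.2]
gripper_width: 0.998
tcp [0.5576 0.0747 0.166 ] head -171.88 rows xyz [ 0.   -0.04  2.73] roll 0.02939746397764509 t 6.8
```

View pics/w3c.png

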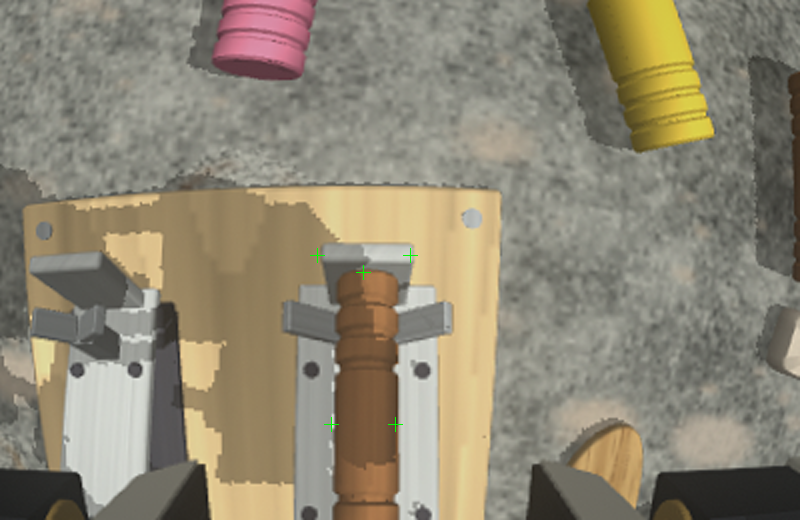

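```bash
python3 -m pendant '[[[0,-0.04,0.7],0],[[0,0,0.7],0],[[0,0,0.7],0],[[0,0,0.6],0],[[0,0,0],0]]'
python3 -m pendant '[[[0,0,0],0],[[0,0,0],0],[[0,0,0],0],[[0,0,0],0],[[0,0,0],0]]' -1
python3 -m pendant '[[[0,0,0],0],[[0,0,0],0],[[0,0,0],0],[[0,0,0],0],[[0,0,0],0]]' -1
python3 - <<'E'
from fit import *
O,Z,W,N,S=model(np.load("fit.npy"));g=W+S@[0,0,-.014];go(g-[0,0,.008],8)
print((R.from_rotvec(ctrl.sense()["tcp_rot"]).as_matrix().T@(N-g)/.03).round(2), Z.T@(N-g))
E
```

```text
time: 7.22
tool_pos: [0.556, 0.0736, 0.0828]
tcp_rot: [0.222, -3.131, 0.0]
force: [-0.6, -0.8, 0.6]
gripper_width: 0.999
time: 7.63
tool_pos: [0.5582, 0.0742, 0.0846]
tcp_rot: [-0.224, 3.132, -0.0]
force: [0.3, -0.0, -0.7]
gripper_width: 0.688
time: 8.05
tool_pos: [0.5577, 0.0742, 0.0834]
tcp_rot: [0.224, -3.133, 0.0]
force: [-0.3, -0.1, 0.3]
gripper_width: 0.321
tcp [0.5577 0.0742 0.0834] head -171.81 rows xyz [ 0.   -0.03 -0.02] roll 0.048697984487404256 t 8.05
[ 0.21 -4.   -0.42] [-0.00591666 -0.12        0.01268831]
```

```bash
python3 -m pendant '[[[0,0,0],0],[[0,0,0],0],[[0,0,0],0]]' -1
python3 -m pendant '[[[0,0,-0.3],0],[[0,0,-0.5],0],[[0,0,-0.6],0],[[0,0,-0.6],0],[[0,0,-0.4],0]]'
python3 -m pendant '[[[0.05,-1,0],0.05],[[0.05,-1,0],0],[[0.05,-1,0],0],[[0.06,-1,0],0],[[0,0,0],0]]'
python3 -m pendant '[[[0,0,0],0],[[0,0,0],0],[[0,0,0],0]]'
python3 - <<'E'
from fit import *
O,Z,W,N,S=model(np.load("fit.npy"))
m,im=snap("wrist","w4");np.save("w4.npy",m)
c=cv2.resize(im[:270,140:540],None,fx=2,fy=2,interpolation=cv2.INTER_CUBIC)
for a in ((-.06,.017,.004),(-.06,-.017,.004),(-.068,-.022,-.05),(-.068,.022,-.05)):
    q=(proj(m,N+S@a)-[140,0])*2; cv2.drawMarker(c,tuple(int(v) for v in q),(0,255,0),0,14,1)
cv2.imwrite("pics/w4c.png",c)
go(N-[0,0,.008],8);print(ctrl.sense()["gripper_width"])
E
```

```text
time: 8.3
tool_pos: [0.5577, 0.074, 0.0834]
tcp_rot: [0.224, -3.133, 0.001]
force: [-0.0, -2.1, -0.1]
gripper_width: 0.252
time: 8.72
tool_pos: [0.5582, 0.0745, 0.1578]
tcp_rot: [-0.224, 3.131, 0.0]
force: [-0.5, 0.2, -0.7]
gripper_width: 0.252
time: 9.13
tool_pos: [0.5688, -0.0501, 0.1561]
tcp_rot: [-0.213, 3.133, -0.003]
force: [-0.6, -0.6, -0.2]
gripper_width: 0.252
time: 9.38
tool_pos: [0.5681, -0.0443, 0.1557]
tcp_rot: [0.221, -3.134, -0.001]
force: [-0.0, 0.2, -1.4]
gripper_width: 0.255
tcp [ 0.5681 -0.0442  0.1557] head -171.92 rows xyz [-0.   -0.07  1.96] roll 0.01901316102527062 t 9.4333
0.2562426093093316
```

View pics/w4c.png

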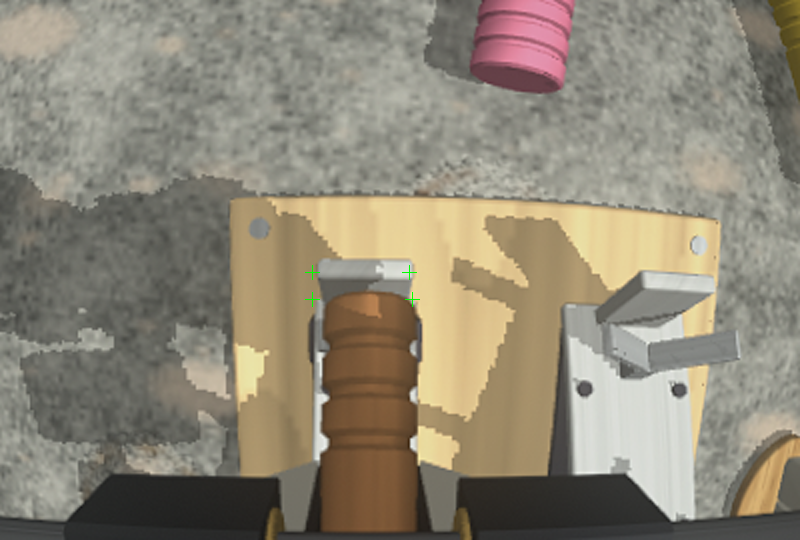

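```bash
python3 -m pendant '[[[-0.03,-0.05,0.4],0],[[0,0,0.5],0],[[0,0,0.5],0],[[0,0,0.4],0],[[0,0,0],0]]'
python3 -m pendant '[[[0,0,0],0],[[0,0,0],0],[[0,0,0],0]]'
python3 -m pendant '[[[0,0,0.07],0],[[0,0,0.07],0],[[0,0,0],0],[[0,0,0],0]]'
python3 -m pendant '[[[0,0,0.05],0],[[0,0,0],0],[[0,0,0],0]]'
```

```text
time: 9.85
tool_pos: [0.5678, -0.0453, 0.0992]
tcp_rot: [0.221, -3.129, -0.002]
force: [-0.4, -0.1, -1.5]
gripper_width: 0.254
time: 10.1
tool_pos: [0.57, -0.0466, 0.1026]
tcp_rot: [-0.22, 3.132, -0.001]
force: [0.6, 0.4, 0.3]
gripper_width: 0.253
time: 10.43
tool_pos: [0.5698, -0.0466, 0.098]
tcp_rot: [-0.219, 3.133, 0.0]
force: [0.9, 3.3, 4.7]
gripper_width: 0.256
time: 10.68
tool_pos: [0.5698, -0.0465, 0.0977]
tcp_rot: [-0.219, 3.132, -0.0]
force: [-4.1, 4.3, 14.2]
gripper_width: 0.255
```

```bash
python3 -m pendant '[[[0,0.04,-0.05],0],[[0,0,0],0],[[0,0,0],0]]'
python3 -m pendant '[[[0.06,0,0.03],0],[[0,0,0],0],[[0,0,0],0]]'
python3 -m pendant '[[[0.06,0,0.03],0],[[0,0,0],0],[[0,0,0],0]]'
```

```text
time: 10.93
tool_pos: [0.569, -0.0458, 0.097]
tcp_rot: [0.219, -3.134, 0.0]
force: [0.3, 0.8, -0.4]
gripper_width: 0.254
time: 11.18
tool_pos: [0.5679, -0.046, 0.0964]
tcp_rot: [-0.219, 3.133, -0.0]
force: [2.7, 1.2, 0.5]
gripper_width: 0.253
time: 11.43
tool_pos: [0.5678, -0.0461, 0.0965]
tcp_rot: [-0.218, 3.129, -0.001]
force: [6.4, 1.9, 2.7]
gripper_width: 0.258
```

```bash
python3 -m pendant '[[[0,0,0.03],0],[[0,0,0],0],[[0,0,0],0],[[0,0,0],0],[[0,0,0],0]]'
python3 - <<'E'
from fit import *
m,im=snap("wrist","w5");np.save("w5.npy",m)
c=cv2.resize(im[60:280,170:490],None,fx=2.5,fy=2.5,interpolation=cv2.INTER_CUBIC)
cv2.imwrite("pics/w5c.png",c)
E
```

```text
time: 11.85
tool_pos: [0.5679, -0.046, 0.0963]
tcp_rot: [-0.218, 3.128, -0.001]
force: [4.5, 2.4, 7.0]
gripper_width: 0.254
```

View pics/w5c.png

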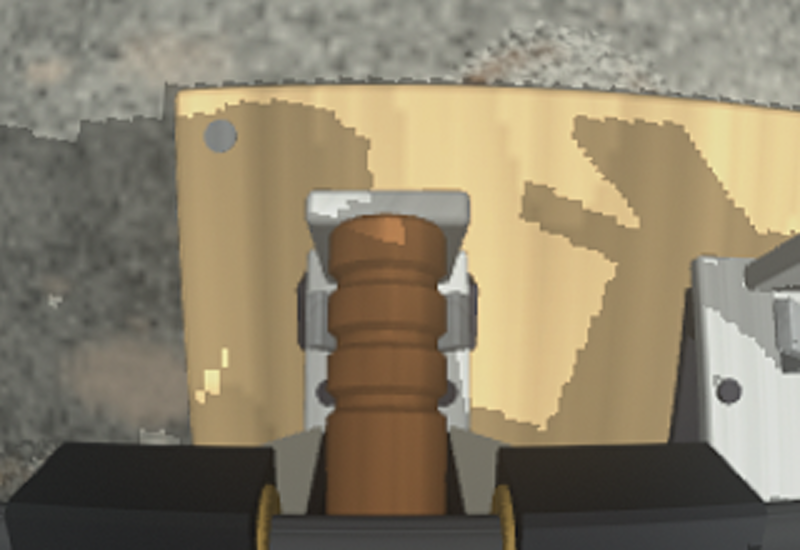

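```bash
python3 -m pendant '[[[0,0,0],0],[[0,0,0],0],[[0,0,0],0],[[0,0,0],0],[[0,0,0],0]]' 0.3
python3 -m pendant '[[[0,0,0],0],[[0,0,0],0]]'
python3 -m pendant '[[[0,0,-0.5],0],[[0,0,-0.9],0],[[0,0,-0.9],0],[[0,0,-0.9],0],[[0,0,-0.6],0]]' 1
python3 - <<'E'
from h import *
go((.405,.306,.17),9)
E
```

```text
time: 12.32
tool_pos: [0.5651, -0.0462, 0.0941]
tcp_rot: [0.219, -3.133, -0.0]
force: [-0.1, -0.1, -0.2]
gripper_width: 0.567
time: 12.48
tool_pos: [0.5654, -0.0462, 0.0944]
tcp_rot: [0.219, -3.133, 0.0]
force: [0.1, -0.9, -0.6]
gripper_width: 0.642
time: 12.9
tool_pos: [0.5662, -0.0463, 0.2113]
tcp_rot: [-0.219, 3.131, -0.001]
force: [0.7, -0.3, -0.5]
gripper_width: 0.962
tcp [ 0.5662 -0.0463  0.2113] head -172.0 rows xyz [ 3.69 12.38  1.35] roll -0.25077183563989536 t 12.9
```

```bash
python3 -m pendant '[[[0.28,0.95,0],-0.05],[[0.28,0.95,0],-0.05],[[0.28,0.95,0],-0.05],[[0.28,0.95,0],-0.05],[[0.28,0.95,0],-0.05]]'
python3 -m pendant '[[[0.28,0.95,0],0],[[0.28,0.95,0],0],[[0.28,0.95,0.1],0],[[0.28,0.95,0.2],0],[[0.28,0.95,0.2],0]]'
python3 -m pendant '[[[0.3,0.95,0.2],0],[[0.3,0.95,0.2],0],[[0.2,0.9,0.3],0],[[0,0,0.15],0],[[0,0,0],0]]'
python3 -m pendant '[[[0,0,0],0],[[0,0,0],0]]'
python3 - <<'E'
from fit import *
m,im=snap("wrist","w6");np.save("w6.npy",m);go((.405,.306,.17),9)
cv2.imwrite("pics/w6c.png",cv2.resize(im[:280,140:540],None,fx=2,fy=2,interpolation=cv2.INTER_CUBIC))
E
```

```text
time: 13.32
tool_pos: [0.5024, 0.0897, 0.2086]
tcp_rot: [-0.246, 3.132, -0.0]
force: [0.8, 0.6, -0.1]
gripper_width: 1.0
time: 13.73
tool_pos: [0.4388, 0.2241, 0.1937]
tcp_rot: [-0.246, 3.131, 0.0]
force: [1.3, -0.2, -0.2]
gripper_width: 1.0
time: 14.15
tool_pos: [0.4015, 0.3026, 0.167]
tcp_rot: [0.251, -3.13, 0.002]
force: [0.3, -1.2, -1.4]
gripper_width: 0.999
time: 14.32
tool_pos: [0.4033, 0.3013, 0.1684]
tcp_rot: [-0.245, 3.132, -0.0]
force: [1.6, -0.6, -0.3]
gripper_width: 0.999
tcp [0.4034 0.3013 0.1685] head -171.09 rows xyz [-0.08  0.15 -0.05] roll -0.022221365697873807 t 14.3667
```

View pics/w6c.png

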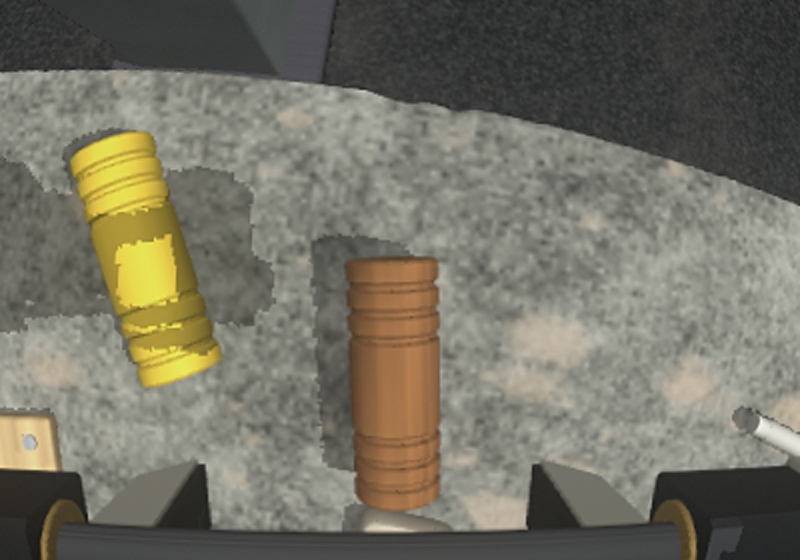

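```bash
python3 - <<'E'
from fit import *
m=np.load("w6.npy",allow_pickle=True).item();P=lambda x,y,z:onz(m,x/2+140,y/2,z)
n=P(392,257,.044);f=P(398,508,.044);print(n,f,np.linalg.norm(n-f),P(392,257,.022))
for y in (300,380,470):
    l={300:348,380:352,470:356}[y];r=440
    L,Rr=P(l,y,.022),P(r,y,.022);print((L+Rr)/2,np.linalg.norm(L-Rr))
E
```

```text
[0.34346498 0.30290821 0.044     ] [0.46029978 0.32543616 0.044     ] 0.11898689329847092 [0.34439689 0.30391693 0.022     ]
[0.36435386 0.30819957 0.022     ] 0.043730203717414
[0.40290336 0.31560442 0.022     ] 0.04302462491954482
[0.44947699 0.32462141 0.022     ] 0.043025139598332
```

```bash
python3 - <<'E'
from h import *
go((.403,.3147,.018),10.9)
E
```

```text
tcp [0.4034 0.3013 0.1685] head -171.09 rows xyz [-0.05  0.45  5.02] roll -0.4972213656978681 t 14.3667
```

```bash
python3 -m pendant '[[[-0.05,0.45,0.2],-0.5],[[0,0,0.9],0],[[0,0,0.9],0],[[0,0,0.9],0],[[0,0,0.9],0]]'
python3 -m pendant '[[[0,0,0.6],0],[[0,0,0.5],0],[[0,0,0.1],0],[[0,0,0],0],[[0,0,0],0]]'
python3 - <<'E'
from h import *
go((.403,.3147,.018),10.9)
E
python3 -m pendant '[[[0,0,0],0],[[0,0,0],0],[[0,0,0],0],[[0,0,0],0],[[0,0,0],0]]' -1
python3 -m pendant '[[[0,0,0],0],[[0,0,0],0],[[0,0,0],0],[[0,0,0],0],[[0,0,0],0]]' -1
python3 -m pendant '[[[0,0,-0.3],0],[[0,0,-0.7],0],[[0,0,-1],0],[[0,0,-1],0],[[0,0,-1],0]]' -1
python3 - <<'E'
from fit import *
O,Z,W,N,S=model(np.load("fit.npy"));print(W);go(W+[0,0,.1],8)
E
```

```text
time: 14.78
tool_pos: [0.4025, 0.3159, 0.053]
tcp_rot: [-0.302, 3.126, 0.001]
force: [-0.0, -0.7, -0.3]
gripper_width: 1.0
time: 15.2
tool_pos: [0.4026, 0.3159, 0.0186]
tcp_rot: [-0.301, 3.126, 0.001]
force: [0.8, 0.7, -0.1]
gripper_width: 0.997
tcp [0.4026 0.3159 0.0186] head -169.0 rows xyz [-0.   -0.04  0.02] roll 0.024561401430489127 t 15.2
time: 15.62
tool_pos: [0.4022, 0.3158, 0.0185]
tcp_rot: [-0.301, 3.126, 0.0]
force: [0.1, -0.4, -0.1]
gripper_width: 0.684
time: 16.03
tool_pos: [0.402, 0.3156, 0.0181]
tcp_rot: [0.301, -3.127, 0.0]
force: [0.5, -0.4, 0.1]
gripper_width: 0.47
time: 16.45
tool_pos: [0.4016, 0.3154, 0.1397]
tcp_rot: [0.301, -3.126, 0.001]
force: [0.7, 0.5, -0.5]
gripper_width: 0.471
[0.55192708 0.07260665 0.10482709]
tcp [0.4016 0.3154 0.1397] head -169.01 rows xyz [-3.37 -8.9  -2.17] roll 0.7486916949102209 t 16.45
```

```bash
python3 -m pendant '[[[0,0,-0.8],0.75],[[0,0,-0.9],0],[[0,0,-0.3],0],[[0,0,0],0]]'
python3 - <<'E'
from fit import *
go((.560,.0744,.20),8)
E
```

```text
time: 16.78
tool_pos: [0.403, 0.3163, 0.2006]
tcp_rot: [-0.219, 3.129, 0.004]
force: [-0.2, 0.5, -0.6]
gripper_width: 0.469
tcp [0.403  0.3163 0.2006] head -171.99 rows xyz [-4.06 -8.71  0.02] roll 0.0035058544690258486 t 16.7833
```

```bash
python3 -m pendant '[[[-0.4,-0.9,0],0],[[-0.4,-0.9,0],0],[[-0.4,-0.9,0],0],[[-0.4,-0.9,0],0],[[-0.4,-0.9,0],0]]'
python3 -m pendant '[[[-0.4,-0.9,0],0],[[-0.4,-0.9,0],0],[[-0.4,-0.9,0],0],[[-0.4,-0.9,0],0],[[-0.4,-0.6,0],0]]'
python3 -m pendant '[[[0,0,0],0],[[0,0,0],0]]'
python3 - <<'E'
from fit import *
go((.560,.0744,.20),8)
m,im=snap("wrist","w7");np.save("w7.npy",m)
c=cv2.resize(im[:280,140:540],None,fx=2,fy=2,interpolation=cv2.INTER_CUBIC)
s=ctrl.sense();T,_=yaw(s);g=s["tool_pos"]+[0,0,.008]
for a in ((.06,0,.004),(.06,.022,.004),(.06,-.022,.004)):
    q=(proj(m,g+T@np.array(a))-[140,0])*2; cv2.drawMarker(c,tuple(int(v) for v in q),(0,255,0),0,14,1)
cv2.imwrite("pics/w7c.png",c)
E
```

```text
time: 17.2
tool_pos: [0.4798, 0.1889, 0.196]
tcp_rot: [0.22, -3.13, 0.001]
force: [0.3, -0.1, -1.4]
gripper_width: 0.474
time: 17.62
tool_pos: [0.557, 0.0715, 0.1957]
tcp_rot: [0.217, -3.13, 0.001]
force: [0.3, 0.1, -1.6]
gripper_width: 0.47
time: 17.78
tool_pos: [0.5566, 0.073, 0.1958]
tcp_rot: [0.216, -3.13, -0.001]
force: [-0.7, -0.4, -2.0]
gripper_width: 0.475
tcp [0.5566 0.073  0.1958] head -172.12 rows xyz [-0.12  0.03 -0.14] roll -0.030271935481522405 t 17.7833
```

View pics/w7c.png

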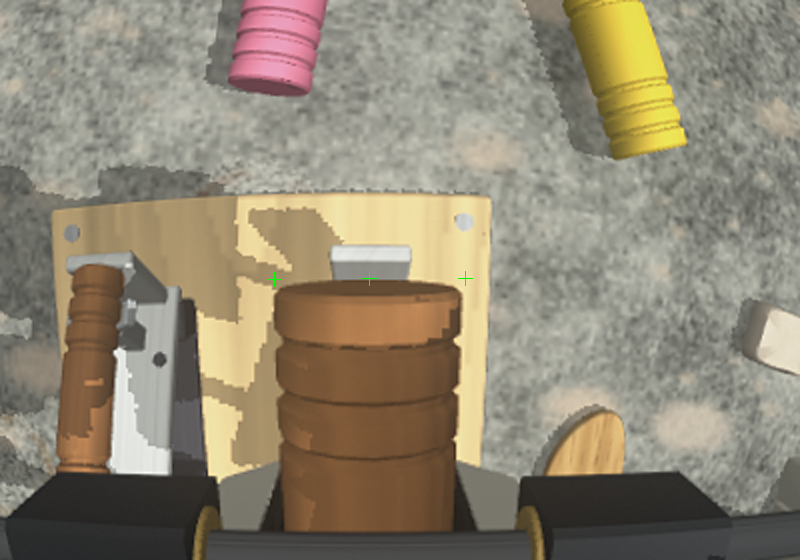

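```bash
python3 -m pendant '[[[-0.12,0.04,0.3],0],[[0,0,0.7],0],[[0,0,0.7],0],[[0,0,0.5],0],[[0,0,0],0]]'
python3 -m pendant '[[[0,0,0],0],[[0,0,0.07],0],[[0,0,0.07],0],[[0,0,0],0]]'
python3 -m pendant '[[[0,0,0.07],0],[[0,0,0.07],0],[[0,0,0],0]]'
```

```text
time: 18.25
tool_pos: [0.5584, 0.0766, 0.1285]
tcp_rot: [0.221, -3.128, -0.0]
force: [-0.2, 0.3, -2.3]
gripper_width: 0.469
time: 18.58
tool_pos: [0.5607, 0.0758, 0.1283]
tcp_rot: [-0.219, 3.133, -0.0]
force: [-0.4, -0.4, -0.7]
gripper_width: 0.475
time: 18.83
tool_pos: [0.561, 0.0752, 0.1243]
tcp_rot: [-0.219, 3.133, -0.001]
force: [-0.8, -2.8, 3.9]
gripper_width: 0.476
```

```bash
python3 -m pendant '[[[0,-0.04,0.07],0],[[0,0,0.07],0],[[0,0,0],0]]'
python3 -m pendant '[[[0,0,0.08],0],[[0,0,0.08],0],[[0,0,0],0]]'
```

```text
time: 19.08
tool_pos: [0.5606, 0.0743, 0.1198]
tcp_rot: [-0.219, 3.134, -0.0]
force: [-3.2, -2.0, 4.7]
gripper_width: 0.47
time: 19.33
tool_pos: [0.5603, 0.0743, 0.1148]
tcp_rot: [0.219, -3.133, 0.0]
force: [-3.4, -1.1, 4.4]
gripper_width: 0.477
```

```bash
python3 -m pendant '[[[0,0,0.08],0],[[0,0,0.08],0],[[0,0,0],0]]'
python3 -m pendant '[[[0,0,0.08],0],[[0,0,0.06],0],[[0,0,0],0]]'
python3 - <<'E'
from fit import *
m,im=snap("wrist","w8");np.save("w8.npy",m)
c=cv2.resize(im[60:280,170:490],None,fx=2.5,fy=2.5,interpolation=cv2.INTER_CUBIC)
cv2.imwrite("pics/w8c.png",c)
E
```

```text
time: 19.58
tool_pos: [0.5605, 0.0743, 0.1099]
tcp_rot: [0.219, -3.133, 0.0]
force: [-2.7, -1.8, 4.0]
gripper_width: 0.47
time: 19.83
tool_pos: [0.5607, 0.0743, 0.1075]
tcp_rot: [-0.219, 3.133, -0.0]
force: [-8.9, -1.5, 16.2]
gripper_width: 0.472
```

View pics/w8c.png

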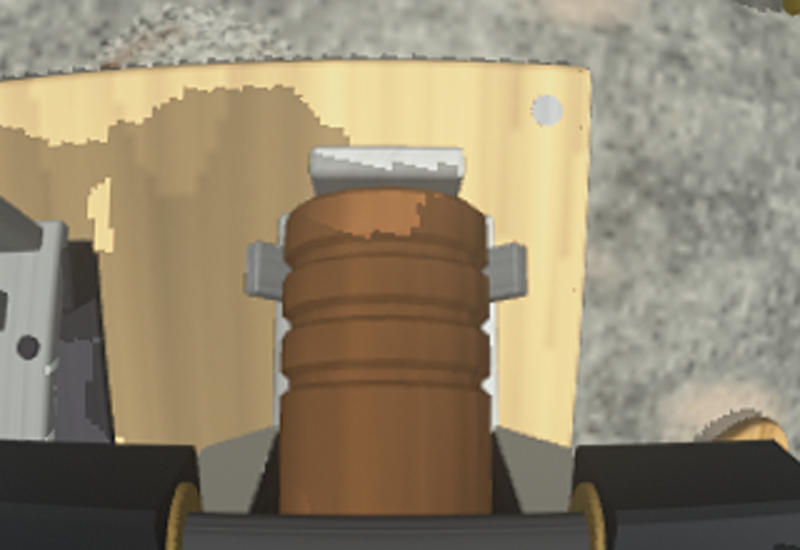

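```bash
python3 -m pendant '[[[0.08,0,-0.01],0],[[0,0,0],0],[[0,0,0],0]]'
python3 -m pendant '[[[0.08,0,0.037],0],[[0,0,0],0],[[0,0,0],0]]'
python3 -m pendant '[[[0.06,0,0.028],0],[[0,0,0],0],[[0,0,0],0]]'
```

```text
time: 20.13
tool_pos: [0.5595, 0.0742, 0.1071]
tcp_rot: [-0.219, 3.131, -0.0]
force: [-0.8, -1.0, 8.1]
gripper_width: 0.471
time: 20.38
tool_pos: [0.5585, 0.074, 0.1066]
tcp_rot: [-0.218, 3.128, 0.0]
force: [1.1, -0.1, 8.2]
gripper_width: 0.472
time: 20.63
tool_pos: [0.557, 0.0738, 0.1059]
tcp_rot: [-0.218, 3.127, 0.0]
force: [2.8, 1.2, 8.5]
gripper_width: 0.474
```

```bash
python3 -m pendant '[[[0.08,0,0.015],0],[[0,0,0],0],[[0,0,0],0]]'
python3 -m pendant '[[[0.07,0,0.025],0],[[0,0,0],0],[[0,0,0],0]]'
python3 -m pendant '[[[0.06,0,0.02],0],[[0,0,0],0],[[0,0,0],0]]'
```

```text
time: 20.88
tool_pos: [0.5528, 0.0732, 0.1042]
tcp_rot: [-0.219, 3.131, -0.0]
force: [1.4, -0.2, 5.3]
gripper_width: 0.474
time: 21.13
tool_pos: [0.5528, 0.0732, 0.1042]
tcp_rot: [-0.218, 3.126, 0.0]
force: [6.5, 1.2, 5.2]
gripper_width: 0.467
time: 21.38
tool_pos: [0.5527, 0.0731, 0.1043]
tcp_rot: [-0.217, 3.122, 0.0]
force: [10.4, 2.8, 6.6]
gripper_width: 0.471
```

```bash
python3 -m pendant '[[[-0.07,0,0.02],0],[[0,0,0],0],[[0,0,0],0],[[0,0,0],0],[[0,0,0],0]]'
python3 - <<'E'
from fit import *
m,im=snap("wrist","w9");np.save("w9.npy",m)
ms,i2=snap("scene","s9");a=i2[165:255,235:365]
c=cv2.resize(im[60:280,170:490],None,fx=2,fy=2,interpolation=cv2.INTER_CUBIC)
b=cv2.resize(a,(640,443),interpolation=cv2.INTER_CUBIC)
cv2.imwrite("pics/w9c.png",c);cv2.imwrite("pics/s9c.png",b)
E
```

```text
time: 21.8
tool_pos: [0.5529, 0.0732, 0.104]
tcp_rot: [-0.218, 3.126, -0.0]
force: [2.2, 1.7, 14.6]
gripper_width: 0.475
```

View pics/w9c.png

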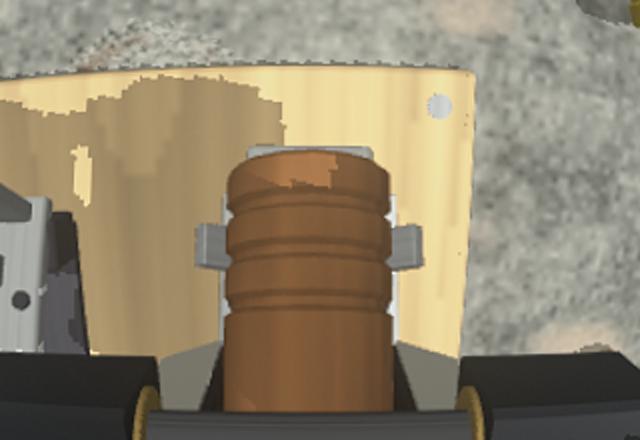

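View pics/s9c.png

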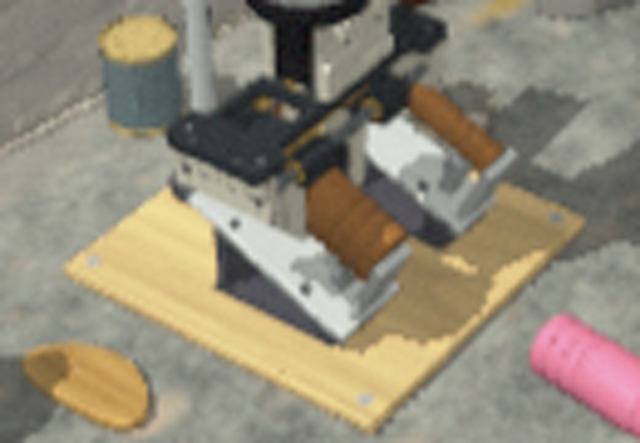

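```bash
python3 -m pendant '[[[0,0,-0.03],0],[[0,0,0],0],[[0,0,0],0],[[0,0,0],0],[[0,0,0],0]]'
python3 -m pendant '[[[0,0,0],0],[[0,0,0],0],[[0,0,0],0],[[0,0,0],0],[[0,0,0],0]]' 0.6
python3 -m pendant '[[[0,0,0],0],[[0,0,0],0]]'
python3 -m pendant '[[[0,0,-0.4],0],[[0,0,-0.8],0],[[0,0,-0.9],0],[[0,0,-0.9],0],[[0,0,-0.9],0]]'
python3 - <<'E'
from fit import *
# button from w1: white blob
im=cv2.imread("pics/w1.png");m=None
g=cv2.inRange(im,(225,225,225),(255,255,255))[95:135,355:395]
p=np.argwhere(g)[:,::-1]+[355,95];(u,v),r=cv2.minEnclosingCircle(p.astype(np.float32));print(u,v,r,p.mean(0))
E=np.array([[1.62160839e-01,-9.49095884e-01,-2.70038635e-01,4.31277603e-01],[-9.86764297e-01,-1.56050726e-01,-4.40952620e-02,-2.67721499e-01],[-2.89093447e-04,2.73615008e-01,-9.61839250e-01,3.95688424e-01],[0,0,0,1]])
m=dict(fovy=65.70646984690485,cx=323.8685673388971,cy=199.02956521701827,extrinsics=E,fish=True)
print(onz(m,u,v,.054));go((.441,-.32,.16),8)
E
```

```text
time: 22.32
tool_pos: [0.5528, 0.0732, 0.104]
tcp_rot: [-0.218, 3.127, 0.0]
force: [5.0, 1.7, 7.0]
gripper_width: 0.473
time: 22.73
tool_pos: [0.5495, 0.0729, 0.102]
tcp_rot: [0.219, -3.132, -0.0]
force: [0.4, -0.3, 0.1]
gripper_width: 0.772
time: 22.9
tool_pos: [0.5499, 0.0729, 0.1023]
tcp_rot: [0.219, -3.133, 0.0]
force: [0.4, -1.5, -0.1]
gripper_width: 0.796
time: 23.32
tool_pos: [0.5497, 0.0729, 0.2207]
tcp_rot: [0.219, -3.133, 0.0]
force: [0.6, 0.0, -0.3]
gripper_width: 0.801
376.03070068359375 114.18592071533203 11.540934562683105 [375.92771084 114.2746988 ]
[ 0.44035212 -0.32424969  0.054     ]
tcp [0.5497 0.0729 0.2207] head -172.0 rows xyz [  5.41 -12.46   2.03] roll -0.0008496433706568496 t 23.3167
```

```bash
python3 -m pendant '[[[0.8,-0.5,0],0],[[0.8,-0.8,0],0],[[0.6,-0.95,0],0],[[0.4,-1,0],0],[[0.4,-1,0],0]]' -1
python3 -m pendant '[[[0.4,-1,0],0],[[0.4,-1,0],0],[[0.4,-1,0],0],[[0.4,-1,0],0],[[0.4,-1,0],0]]'
python3 -m pendant '[[[0.3,-1,0.3],0],[[0.2,-1,0.3],0],[[0.1,-0.8,0.3],0],[[0,0,0.3],0],[[0,0,0],0]]'
python3 -m pendant '[[[0,0,0],0],[[0,0,0],0],[[0,0,0],0]]'
python3 - <<'E'
from fit import *
m,im=snap("wrist","w10");np.save("w10.npy",m)
g=cv2.inRange(im,(225,225,225),(255,255,255));q=proj(m,(.4404,-.3242,.054));print("pred",q)
n,l,st,c=cv2.connectedComponentsWithStats(g)
for i in range(1,n):
    if st[i,4]>60: print(c[i],st[i],onz(m,*c[i],.054),onz(m,st[i,0],c[i][1],.054)-onz(m,st[i,0]+st[i,2],c[i][1],.054))
go((.4404,-.3242,.072),8);print(ctrl.sense()["gripper_width"])
E
```

```text
time: 23.73
tool_pos: [0.4777, -0.0668, 0.2199]
tcp_rot: [-0.22, 3.133, -0.0]
force: [0.4, -0.3, 0.4]
gripper_width: 0.484
time: 24.15
tool_pos: [0.4394, -0.2242, 0.2197]
tcp_rot: [-0.219, 3.134, -0.0]
force: [1.2, -1.4, 0.7]
gripper_width: 0.124
time: 24.57
tool_pos: [0.4328, -0.3086, 0.1815]
tcp_rot: [0.215, -3.132, -0.005]
force: [0.4, 0.9, 0.0]
gripper_width: 0.003
time: 24.82
tool_pos: [0.4344, -0.3076, 0.1844]
tcp_rot: [-0.221, 3.133, -0.001]
force: [-0.6, -0.9, 0.2]
gripper_width: 0.006
pred [304.8713257  196.08787471]
[304.77112676 195.26232394] [292 183  27  26 568] [ 0.43962627 -0.32439057  0.054     ] [ 0.00351332 -0.02483227  0.        ]
tcp [ 0.4344 -0.3077  0.1844] head -171.92 rows xyz [-0.12 -0.57  3.75] roll 0.019341583900427395 t 24.8667
0.009592208973917108
```

```bash
python3 -m pendant '[[[-0.11,-0.57,0.5],0],[[0,0,0.9],0],[[0,0,0.9],0],[[0,0,0.9],0],[[0,0,0.5],0]]'
python3 -m pendant '[[[0,0,0],0],[[0,0,0],0],[[0,0,0],0]]'
python3 -m pendant '[[[0,0,0.1],0],[[0,0,0.1],0],[[0,0,0],0],[[0,0,0],0]]'
```

```text
time: 25.28
tool_pos: [0.439, -0.3235, 0.0705]
tcp_rot: [0.22, -3.132, -0.003]
force: [-1.1, 0.1, 0.2]
gripper_width: 0.005
time: 25.53
tool_pos: [0.4405, -0.3253, 0.0741]
tcp_rot: [-0.22, 3.132, -0.003]
force: [-0.1, -0.0, 0.5]
gripper_width: 0.007
time: 25.87
tool_pos: [0.4396, -0.325, 0.0669]
tcp_rot: [-0.219, 3.134, -0.001]
force: [0.1, 0.2, -0.2]
gripper_width: 0.005
```

```bash
python3 -m pendant '[[[0,0,0.07],0],[[0,0,0],0],[[0,0,0],0]]'
python3 -m pendant '[[[0,0,0.05],0],[[0,0,0],0],[[0,0,0],0]]'
python3 -m pendant '[[[0,0,0.04],0],[[0,0,0],0],[[0,0,0],0]]'
```

```text
time: 26.12
tool_pos: [0.4397, -0.3251, 0.0646]
tcp_rot: [-0.219, 3.134, -0.001]
force: [0.7, 0.1, 1.0]
gripper_width: 0.007
time: 26.37
tool_pos: [0.4397, -0.3251, 0.063]
tcp_rot: [-0.219, 3.134, -0.001]
force: [0.7, 0.2, 1.4]
gripper_width: 0.004
time: 26.62
tool_pos: [0.4397, -0.3251, 0.0618]
tcp_rot: [-0.219, 3.134, -0.001]
force: [1.0, -0.2, 2.8]
gripper_width: 0.006
```

```bash
python3 -m pendant '[[[0,0,0.02],0],[[0,0,0],0],[[0,0,0],0]]'
python3 -m pendant '[[[0,0,0.02],0],[[0,0,0],0],[[0,0,0],0]]'
```

```text
time: 26.87
tool_pos: [0.4397, -0.3251, 0.0613]
tcp_rot: [-0.219, 3.134, -0.001]
force: [0.4, -0.2, 2.7]
gripper_width: 0.005
time: 27.12
tool_pos: [0.4398, -0.3251, 0.0611]
tcp_rot: [-0.219, 3.133, -0.001]
force: [-0.2, -0.0, 7.4]
gripper_width: 0.006
```

```bash
python3 -m pendant '[[[0,0,-0.008],0],[[0,0,0],0],[[0,0,0],0],[[0,0,0],0],[[0,0,0],0]]'
python3 -m pendant '[[[0,0,0],0],[[0,0,0],0],[[0,0,0],0],[[0,0,0],0],[[0,0,0],0]]'
python3 -m pendant '[[[0,0,0],0],[[0,0,0],0],[[0,0,0],0],[[0,0,0],0],[[0,0,0],0]]'
```

```text
time: 27.53
tool_pos: [0.4397, -0.3251, 0.0612]
tcp_rot: [-0.219, 3.134, -0.001]
force: [-0.2, 0.4, 5.6]
gripper_width: 0.006
time: 27.95
tool_pos: [0.4398, -0.3251, 0.0612]
tcp_rot: [-0.219, 3.133, -0.001]
force: [-0.7, 0.1, 6.2]
gripper_width: 0.003
time: 28.37
tool_pos: [0.4397, -0.3251, 0.0612]
tcp_rot: [-0.219, 3.134, -0.001]
force: [-0.8, 0.0, 6.0]
gripper_width: 0.001
```

```bash
python3 - <<'E'
from fit import *
O,Z,W,N,S=model(np.load("fit.npy"))
for cam in ("top","scene"):
    m,im=snap(cam,cam+"11");h=cv2.cvtColor(im,cv2.COLOR_BGR2HSV);k=cv2.inRange(h,(2,110,30),(14,255,230))
    for n,P,r in (("thick",W,.022),("thin",N,.012)):
        a,b=proj(m,P+S@[-.06,0,r*.7]),proj(m,P+S@[.06,0,r*.7]);c=(a+b)/2
        x0,y0=(c-24).astype(int);nn,l,st,ce=cv2.connectedComponentsWithStats(k[y0:y0+48,x0:x0+48])
        for i in range(1,nn):
            if st[i,4]>30:
                p=np.argwhere(l==i)[:,::-1].astype(np.float32)+[x0,y0];R_=cv2.minAreaRect(p.astype(np.float32));v=b-a
                print(cam,n,"pred",c.round(1),np.linalg.norm(v).round(1),np.degrees(np.arctan2(v[1],v[0])).round(1),"obs",p.mean(0).round(1),R_,st[i,4])
E
```

```text
top thick pred [292.8 192.5] 34.9 -80.9 obs [293.  191.5] ((292.9189147949219, 191.48648071289062), (10.52153491973877, 34.19498825073242), 9.462322235107422) 349
top thin pred [328.  198.4] 34.9 -80.1 obs [327.8 198.1] ((327.928955078125, 197.89804077148438), (4.746347427368164, 32.732215881347656), 10.124671936035156) 149
```

```bash
python3 -m pendant '[[[0,0,0.08],0],[[0,0,0.07],0],[[0,0,0],0],[[0,0,0],0]]'
python3 -m pendant '[[[0,0,0.02],0],[[0,0,0],0],[[0,0,0],0]]'
```

```text
time: 28.8
tool_pos: [0.4398, -0.3252, 0.0571]
tcp_rot: [-0.219, 3.133, -0.001]
force: [-1.0, 0.4, 9.6]
gripper_width: 0.003
time: 29.05
tool_pos: [0.4399, -0.3252, 0.0569]
tcp_rot: [-0.219, 3.133, -0.002]
force: [-1.8, 0.6, 13.0]
gripper_width: 0.005
```

Fully down: the TCP has stopped at 0.0569, 4.3 mm below the halfway stop, with 13 N. Now release and retreat.

```bash
python3 -m pendant '[[[0,0,-0.2],0],[[0,0,-0.4],0],[[0,0,-0.8],0],[[0,0,-0.9],0],[[0,0,-0.9],0]]'
python3 -m pendant '[[[0,0,0],0],[[0,0,0],0],[[0,0,0],0],[[0,0,0],0],[[0,0,0],0]]'
python3 - <<'E'
from fit import *
O,Z,W,N,S=model(np.load("fit.npy"))
m,im=snap("wrist","w12");g=cv2.inRange(im,(225,225,225),(255,255,255));q=proj(m,(.4404,-.3242,.054))
n,l,st,c=cv2.connectedComponentsWithStats(g);print("btn pred up",q,"down",proj(m,(.4404,-.3242,.046)),[(c[i].round(1),st[i,2:]) for i in range(1,n) if st[i,4]>60])
m,im=snap("top","t12");h=cv2.cvtColor(im,cv2.COLOR_BGR2HSV);k=cv2.inRange(h,(2,110,30),(14,255,230))
for P,r in ((W,.022),(N,.012)):
    c=proj(m,P+S@[0,0,r*.7]);x0,y0=(c-24).astype(int);nn,l,st,ce=cv2.connectedComponentsWithStats(k[y0:y0+48,x0:x0+48])
    print(c.round(1),[(ce[i]+[x0,y0]).round(1) for i in range(1,nn) if st[i,4]>30])
s=ctrl.sense();print(s["force"],s["tool_pos"],s["time"])
ctrl.job_done()
E
```

```text
time: 29.47
tool_pos: [0.4389, -0.3242, 0.1518]
tcp_rot: [0.219, -3.132, -0.003]
force: [0.6, -0.3, -0.4]
gripper_width: 0.001
time: 29.88
tool_pos: [0.439, -0.3243, 0.1502]
tcp_rot: [0.219, -3.132, -0.003]
force: [-0.2, -0.7, 0.6]
gripper_width: 0.004
btn pred up [323.06045071 204.8205327 ] down [323.06173465 202.07776057] [(array([322.8, 203.8]), array([ 32,  30, 727], dtype=int32))]
[292.8 192.6] [array([293. , 191.4])]
[328.  198.5] [array([327.8, 198.1])]
[-0.08304042  0.07235841  0.09240362] [ 0.43921832 -0.32461992  0.1506798 ] 29.9833
the job is handed in; nothing more can be done
```

The job is done and handed in after about 30 s of robot time.

- **Thin roller:** I moved it from the wide cradle to the narrow one, pushed it down onto the foot stop until I felt contact, held it still and then let go.
- **Thick roller:** I picked it up level from the bench and tilted it in the grip against the wide cradle's upper V. I then slid it down to its stop (about 10 N of push, no further movement), held it and let go.
- **Shutter release:** I held the button at the halfway stop for more than a second at about 6 N. Then I pressed it fully down (4.3 mm further, 13 N) and lifted clear.

**Last checks:**
- **Rollers:** in the overhead picture both appear within about 1 pixel (3.5 mm) of their predicted seats, with directions along the grooves to within about 1 degree. That picture is too coarse to confirm the 3.5 mm limits; the foot-stop contact and the close views taken while each was still held support them.
- **Scene camera:** its roller check just before the full press found nothing usable, so it confirms nothing.
- **Button:** the robot touches nothing and reads no force. The wrist picture does not settle whether the button is up: it falls between the predicted up and down positions (203.8 against 204.8 up and 202.1 down).
- **Height of the thick roller:** the gripper was about 3 mm higher than my camera fit predicted when it seated. The stiff contact and the picture showed it seated, so I put this down to a height offset in the fit or a slip in the grip.
- **Other things on the bench:** I did not measure them again at the end. No unexpected contact force showed in any reading I took.

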